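Scrub the beaker, then hold the cleaning tank's sprung lid for loading

ROBOT

A 7-joint arm with a two-finger parallel gripper is mounted at the origin on the work surface. World frame = base frame: x ahead of the robot, y to its left, z up, the work surface at z = 0. Lengths are in m, angles in rad, forces in N, time in s.
With the tool pointing down it reaches from about 0.4 to 0.875 m from the base axis. Payload 4.4 kg.
Tool frame: the origin (TCP) lies midway between the tips of the shut fingers; the grasp point (between the pads) lies grasp_offset behind it (grasp_offset is the distance from the TCP to the grasp point, in m); x points along the fingers, y is the direction in which the jaws open and shut, and the axes are right-handed (so a half turn about x gives the same grasp; the last joint's range is limited). The gripper opens to 85 mm and grips with 20 to 120 N. Pads are 22 mm wide; open, the fingers measure 114 mm over their backs; the gripper's body (76 mm by 85 mm) begins 54 mm behind the grasp point. The pads swing forward as they close: fully open they stand 13 mm farther back than shut.
Start: joints at [-1.259, 0.628, 0.038, 1.517, -0.027, 0.996, -0.02], TCP at [0.24, 0.604, 0.231] pointing down, gripper open.
Joint ranges: [-3.06, 3.06], [-0.37, 2.12], [-1.25, 1.32], [0.18, 2.47], [-1.1, 4.24], [0.23, 1.98], [-2.94, 2.94]. Speed limits (rad/s): [2.57, 2.57, 3.14, 3.14, 3.14, 3.14, 3.14].

INTERFACE

Orientations are given as a unit quaternion [x, y, z, w].
In Python, from bench import state, camera, calibration, hand_in, grasp_offset gives the robot as it stands.
- The arm moves only by the shell command python3 -m crank 'ROWS' [FORCE]. ROWS is JSON, a list of rows, each a list of 3 entries, a list of its own where there are three numbers: the shift along the world's x, y, z in cm, then the turn, a rotation vector about the world's x, y, z in rad, then the opening, from 0 (shut) to 1 (fully open). In form: [[[x, y, z], [ax, ay, az], gripper], ...]. A call has 1 to 12 rows; each row is the pose to reach, as a shift and turn from the pose measured when the call began; what a row does not reach only later rows make up. A row lasts 1/8 s, in which the tool goes at most 62.5 mm and 10.7 degrees, less where a joint would pass 70% of its speed; a pose out of reach is approached as far as the arm can. A call with a gripper value outside its range is refused whole. The fingers move at their own pace and stop on an object; FORCE is the grip in N (left out, the last holds). Time passes only in rows, so rows that repeat a pose let the fingers close. It gives the time, the measured TCP pose, the force and the opening at its end, in the units of the state.
- state(): the state, without advancing time (a new reading comes with each control period).
- camera(name): name is "scene" or "top" or "wrist"; returns the picture (420x560x3 uint8, red, green, blue); there is no depth.
- calibration(name): a dict with "fx", "fy", "cx", "cy" (pixels), "extrinsics" (4x4, takes a point from camera to world coordinates). Camera axes: x right, y up, looking along -z (the intrinsics and any distortion apply to the point x, -y, -z); pixel columns grow to the right and rows downward; lengths in m; the calibration is good to about 2 mm. A picture is of the moment at which its call begins: read the wrist's pose just before it. calibration takes no time and is no camera call; for the wrist camera it gives the pose at the moment of the call.
- hand_in(): hands the job in, once; it reports no verdict.
The state is a dict: "time": time; "joint_positions": joint angles; "qvel": joint speeds; "joint_torque": joint torques, N m; "tool_pos": TCP position; "ee_rot": TCP orientation; "force": force on the tool from outside, world axes, zero at the start; "ft_torque": the same for the moment, N m; "grip_width": finger opening in m.
Only numpy, scipy, OpenCV 4.12 (cv2) and the standard library are available. Lean on these libraries where they do the work, as an engineer would, in place of code of your own. Each camera call takes 0.05 s, during which the arm holds its last target.

TASK

Scrub out the steel beaker: grip the handle of the long brush standing in it and work the brush up and down twice, each time up until its head is about level with the rim (never out of the beaker) and back down to the bottom, then let go and leave the brush standing in the beaker. Then, so that I can lower the beaker into the cleaning tank, raise the tank's sprung lid by its bar handle a little past its balance point (about 52 degrees open) without letting it fly fully open, ease it back and finish still holding it, motionless, just below the balance point (about 7 degrees below it). Leave the beaker and everything else on the bench where it stands.

Things in the scene. Friction and masses are not known exactly. Their poses are not given: they have to be found in the camera images.
- beaker: Loose plain steel beaker, straight round cup, outer diameter 72, height 120, wall 3, inner floor 5 above its underside, 0.4 kg; origin at the centre of its underside, z up. It stands among other workshop things, about level with an amber glass jar that may be on either side of it.
- brush_grip (a point): Grip point on the axis of the wooden brush handle, 180 above the foot, 30 below the top. The loose brush (210 long, 0.09 kg, z along its axis) stands upright in the beaker on its flat foot: dark round head diameter 50, 60 high; thin stem to 100; handle diameter 18 from 100 to 210. A full stroke is 55 to 60 up from the bottom (head top at the rim) and back.
- brush_foot (a point): Centre of the underside of the brush's head, the lowest point of the brush; 5 above the beaker's underside when the brush stands on the bottom.
- tank: Fixed bench-top cleaning tank, steel box 170 deep (its x), 280 wide (its y), 100 high, with a flat aluminium lid hinged along its far (+x) edge; origin at the centre of its underside, its -x side with the lid's bar handle faces the robot.
- lid_hinge (a point): Point on the lid's hinge axis, mid-width, 93 behind (tank +x) and 112 above the tank's origin; fixed. The hinge axis is parallel to the tank's y. Axes as the tank's.
- lid_bar (a point): Middle of the lid's bar handle: round steel bar diameter 12, 130 long, parallel to the hinge, held by an arm at each end (118 clear between). 40 out from the lid's front edge (34 clear gap), 226 from the hinge axis, in the lid's plane, 112 above the bench when shut; moves up and away as the lid opens. Pinched from above, the bar may turn between fingers that keep pointing down.
- lid (a joint): Lid opening angle, rad: 0 shut (level), 1.5 end stop. Gravity and an assist spring balance at 0.90 (52 deg), unstable: released below it the lid falls shut, above it the spring throws it to the stop. Lifting takes about 1.1 N at the bar when shut, 0.3 N near balance; no friction, light damping. Raise to about 1.0, never beyond 1.4, then hold at about 0.78 (7 deg below).
- pot: Bystander: closed amber glass jar, diameter 68, height 85; origin at the centre of its underside.
- can: Bystander: can with paper label, diameter 66, height 110, to the left of the tank.
- hammer: Bystander: hammer lying flat behind the beaker, on the right.
- driver: Bystander: red-handled screwdriver lying on the bench nearer the robot than the tank.
- hilt: Bystander: brass hilt of a stage prop, 140 long, 36 high, lying beyond the beaker.
- marker: Bystander: orange marker pen 135 long lying nearer the robot than the beaker.
Not all that is in view belongs to the job. What is meant by the part that bears brush_grip is not red, and is the smaller of those in its own colour. What is shaped like the beaker but red is not meant.

How it is judged:
On the way, in this order (a step that is already met when the one before it is completed fails the run):
1. gripped brush drawn up inside the beaker, first time (z of brush_foot in the frame of beaker above 0.045 m and contact force between the fingers and brush above 0.2 N), for 0.02 s.
2. back down to the bottom, still gripped (z of brush_foot in the frame of beaker below 0.018 m and contact force between the fingers and brush above 0.2 N), for 0.02 s.
3. up a second time (all of step 1), for 0.02 s.
4. down to the bottom a second time, still gripped (all of step 2), for 0.02 s.
5. with the brush let go, the lid raised past its balance point by the robot (value of joint lid above 0.94 rad and contact force between any of the fingers, the arm and lid above 0.2 N and contact force between each of the arm, the fingers and brush below 0.05 N), for 0.05 s.
At the end, for the whole second after the job is handed in: Brush let go, standing in the beaker, foot within 15 mm of its floor; beaker upright (6 deg), within 50 mm of its start; lid still (under 0.1 rad/s) at 0.64 to 0.87 rad, 2 to 15 deg below balance, and carried by the robot (contact over 0.2 N) (value of joint lid between 0.64 and 0.87 rad and velocity of joint lid between -0.1 and 0.1 rad/s and contact force between any of the fingers, the arm and lid above 0.2 N and contact force between each of the arm, the fingers and brush below 0.05 N and z of brush_foot in the frame of beaker below 0.02 m and horizontal distance between brush_foot and beaker below 0.03 m and angle between beaker's own z axis and vertical below 0.1 rad and distance of beaker from where it was at the start of the episode below 0.05 m); the arm keeps its last pose, push and grip.
It fails at once if the brush head leaves the beaker (z of brush_foot in the frame of beaker above 0.115 m).
It fails at once if the beaker is tipped (angle between beaker's own z axis and vertical above 0.4 rad).
It fails at once if the lid flies open to its stop (value of joint lid above 1.4 rad).
It fails at once if a bystander is disturbed (moved over 40 mm) (distance of any of pot, can, hammer, driver, hilt, marker from where it was at the start of the episode above 0.04 m).
It also fails if it takes over 54 s, if anything falls off the work surface, if the arm or the gripper's body presses on something with over 40 N, if the wrist force passes 120 N, or if a joint passes its speed limit or range.

## Working session

There is one attempt and no reset: what is moved stays moved. The work goes in short steps, Python scripts to look and compute and a shell command to move; the robot and the scene stay as the last step left them, time stands still between calls to the robot, and variables do not carry over. Pictures are saved under pics/ and viewed, and the job is handed in when it is done.

```bash
mkdir -p pics; ls; python3 - <<'E'
from bench import *
import cv2,numpy as np
print(state()); print(grasp_offset)
for n in ["scene","top","wrist"]:
    c=calibration(n); print(n,c)
    cv2.imwrite(f"pics/{n}0.png",camera(n)[:,:,::-1])
E
```

```text
pics
{'time': 0.0, 'joint_positions': array([-1.25880737,  0.62934426,  0.03844348,  1.51836435, -0.0269817 ,
        0.99627752, -0.01997004]), 'qvel': array([ 0.00048987, -0.00081858,  0.00142477, -0.00033659, -0.00170404,
       -0.00036765, -0.00251638]), 'joint_torque': array([-1.61428798e-04, -5.63397110e+01,  1.22596946e+00, -1.93440467e+01,
        1.10496857e-02,  1.07121805e-02,  1.83659211e-05]), 'tool_pos': array([0.23951465, 0.60359975, 0.23039148]), 'ee_rot': array([ 0.13210834,  0.69464167, -0.13341596,  0.69442099]), 'force': array([ 0.90537192, -0.44388883, -0.22578265]), 'ft_torque': array([-0.03099691, -0.0037861 ,  0.02063349]), 'grip_width': 0.0855231279952483}
0.0187
scene {'fx': 445.7780756015009, 'fy': 445.7780756015009, 'cx': 280.64487633357066, 'cy': 208.01385166718228, 'extrinsics': array([[ 0.48967995, -0.62143502,  0.61158161,  1.56689154],
       [ 0.87180451,  0.3594756 , -0.33276746, -0.50601418],
       [-0.01305531,  0.69612916,  0.71779785,  1.27968667],
       [ 0.        ,  0.        ,  0.        ,  1.        ]])}
top {'fx': 530.2651460490861, 'fy': 530.2651460490861, 'cx': 284.3761647330383, 'cy': 208.75766042283269, 'extrinsics': array([[ 0.02100182,  0.99053768, -0.13562456,  0.34589605],
       [-0.99963809,  0.02308574,  0.01381075,  0.0261772 ],
       [ 0.01681106,  0.13528542,  0.99066404,  1.71691502],
       [ 0.        ,  0.        ,  0.        ,  1.        ]])}
wrist {'fx': 316.4148401950456, 'fy': 316.4148401950456, 'cx': 283.8591905248966, 'cy': 214.46994671809819, 'extrinsics': array([[ 0.36916652, -0.87900482, -0.30177243,  0.16209566],
       [ 0.92936014,  0.34831908,  0.12232561,  0.63461183],
       [-0.00241171, -0.32561379,  0.94549978,  0.37264841],
       [ 0.        ,  0.        ,  0.        ,  1.        ]])}
```

View pics/scene0.png

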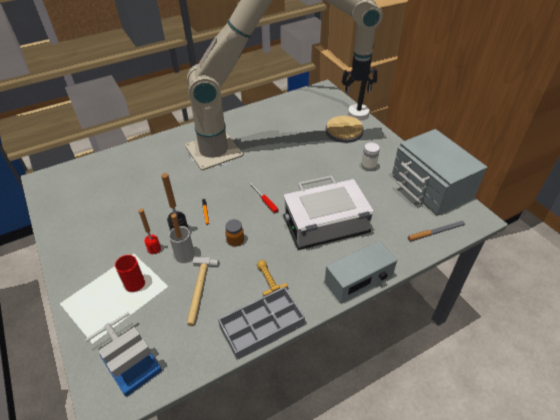

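View pics/top0.png

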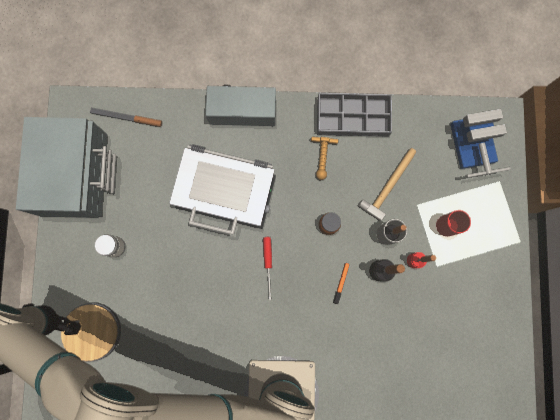

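View pics/wrist0.png

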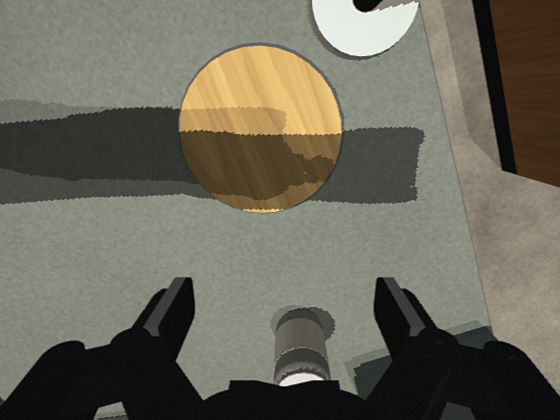

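The steel beaker with the brush is at about scene (181,245) and top (394,230). A bigger look-alike brush stands at top (383,270), with a red one at (418,260). The tank is at top (222,187), with its bar near (213,228). Next I'll zoom in and measure.

```bash
cat > h.py <<'E'
from bench import *
import numpy as np, cv2
from scipy.spatial.transform import Rotation as R
def ray(n,u,v,c=None):
    c=c or calibration(n); E=c["extrinsics"]
    d=E[:3,:3]@np.array([(u-c["cx"])/c["fx"],-(v-c["cy"])/c["fy"],-1]); return E[:3,3],d/np.linalg.norm(d)
def onz(n,u,v,z,c=None):
    o,d=ray(n,u,v,c); return o+d*(z-o[2])/d[2]
def proj(n,p,c=None):
    c=c or calibration(n);E=c["extrinsics"]; q=E[:3,:3].T@(np.asarray(p)-E[:3,3]); q=q*[1,-1,-1]
    return c["fx"]*q[0]/q[2]+c["cx"],c["fy"]*q[1]/q[2]+c["cy"]
def tri(r1,r2):
    (o1,d1),(o2,d2)=r1,r2
    A=np.stack([d1,-d2],1); s=np.linalg.lstsq(A,o2-o1,rcond=None)[0]
    a,b=o1+d1*s[0],o2+d2*s[1]; return (a+b)/2,np.linalg.norm(a-b)
E
python3 - <<'E'
import cv2
s=cv2.imread("pics/scene0.png");t=cv2.imread("pics/top0.png")
cv2.imwrite("pics/sz.png",cv2.resize(s[165:275,125:265],None,fx=5.5,fy=5.4,interpolation=cv2.INTER_CUBIC))
cv2.imwrite("pics/tz.png",cv2.resize(t[190:300,325:465],None,fx=5.5,fy=5.4,interpolation=cv2.INTER_CUBIC))
cv2.imwrite("pics/tank.png",cv2.resize(t[135:245,155:295],None,fx=5.5,fy=5.4,interpolation=cv2.INTER_CUBIC))
cv2.imwrite("pics/tanks.png",cv2.resize(s[165:255,265:385],None,fx=6.5,fy=6.5,interpolation=cv2.INTER_CUBIC))
E
```

```text
(no output)
```

View pics/sz.png

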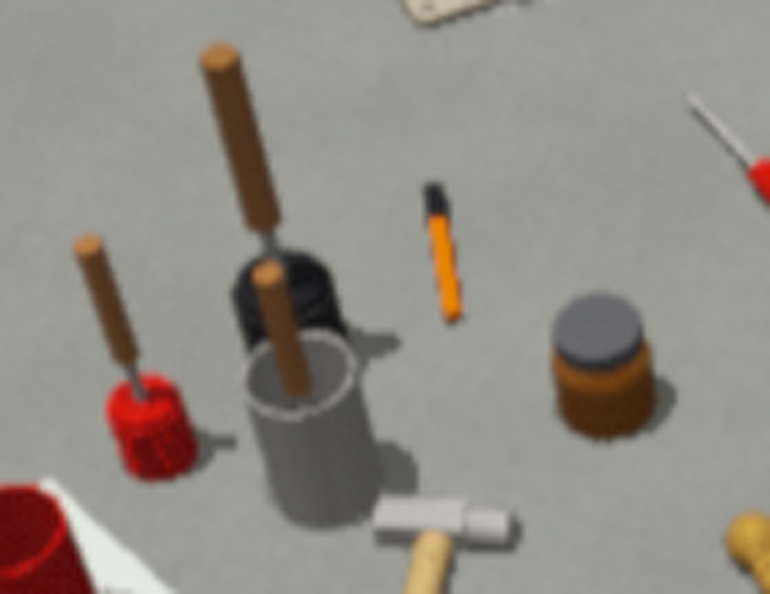

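View pics/tz.png

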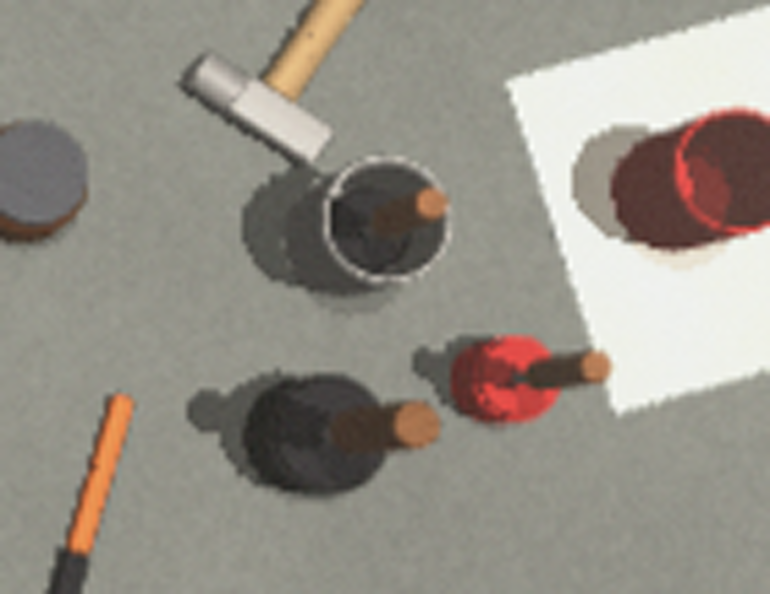

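View pics/tank.png

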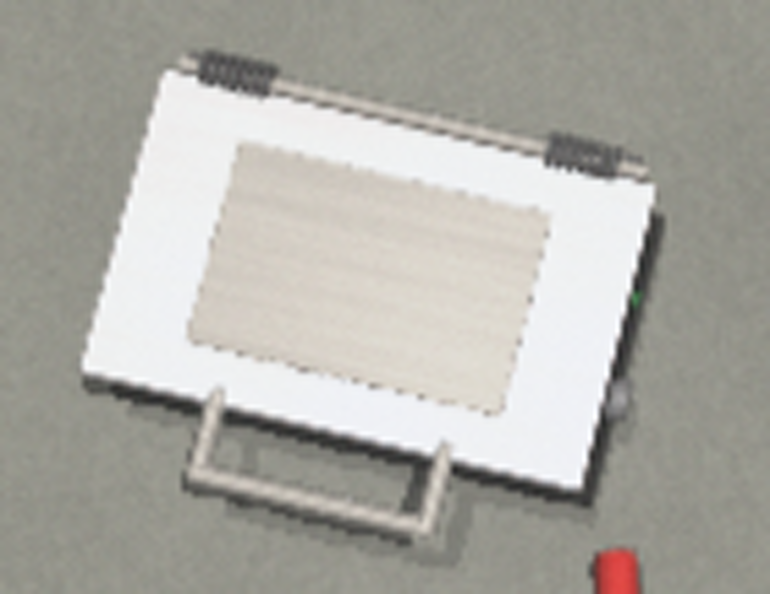

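View pics/tanks.png

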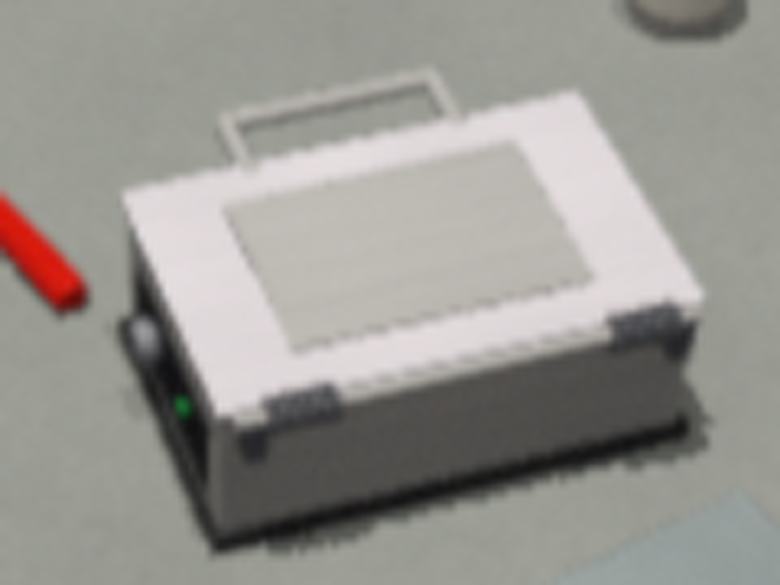

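```bash
python3 - <<'E'
from h import *
np.set_printoptions(precision=4,suppress=True)
T=lambda a,b:(325+(a+.5)/5.5-.5,190+(b+.5)/5.4-.5)
S=lambda a,b:(125+(a+.5)/5.5-.5,165+(b+.5)/5.4-.5)
K=lambda a,b:(155+(a+.5)/5.5-.5,135+(b+.5)/5.4-.5)
print("beaker rim",onz("top",*T(387,219),.12),onz("scene",*S(301,373),.12))
print("brush top",onz("top",*T(432,204),.215),onz("scene",*S(271,270),.215),tri(ray("top",*T(432,204)),ray("scene",*S(271,270))))
print("big brush top",tri(ray("top",*T(416,424)),ray("scene",*S(221,57))))
print("red brush top",tri(ray("top",*T(596,366)),ray("scene",*S(90,244))))
print("hammer head end", onz("top",*T(317,150),.025),"pot",onz("top",*T(35,172),.085),"marker",onz("top",*T(120,400),.01),onz("top",*T(62,590),.01))
a=onz("top",*K(197,475),.112);b=onz("top",*K(418,527),.112)
c=onz("top",*K(180,62),.112);d=onz("top",*K(648,170),.112)
print("bar",a,b,np.linalg.norm(a-b),(a+b)/2);print("hinge",c,d,(c+d)/2)
Z=lambda a,b:(265+(a+.5)/6.5-.5,165+(b+.5)/6.5-.5)
a2=onz("scene",*Z(437,75),.112);b2=onz("scene",*Z(226,117),.112);print("bar scene",a2,b2,(a2+b2)/2)
for p,q in((a,b),(c,d),(a2,b2)): v=p-q; print(np.degrees(np.arctan2(-v[0],v[1])))
m=(a+b)/2; print(np.linalg.norm((c+d)/2-m))
E
```

```text
beaker rim [ 0.5069 -0.3329  0.12  ] [ 0.5113 -0.331   0.12  ]
brush top [ 0.5058 -0.3351  0.215 ] [ 0.5099 -0.3318  0.215 ] (array([ 0.5067, -0.3334,  0.2129]), np.float64(0.004409234224009851))
big brush top (array([ 0.3883, -0.3081,  0.2844]), np.float64(0.002769823740121511))
red brush top (array([ 0.4231, -0.4203,  0.2059]), np.float64(0.0031679720693125516))
hammer head end [ 0.5569 -0.3134  0.025 ] pot [ 0.533  -0.1418  0.085 ] marker [ 0.4063 -0.2005  0.01  ] [ 0.2942 -0.1674  0.01  ]
bar [0.5167 0.2881 0.112 ] [0.4901 0.1653 0.112 ] 0.12559776659949404 [0.5034 0.2267 0.112 ]
hinge [0.7544 0.3083 0.112 ] [0.6977 0.0435 0.112 ] [0.7261 0.1759 0.112 ]
bar scene [0.5207 0.2938 0.112 ] [0.4889 0.1648 0.112 ] [0.5048 0.2293 0.112 ]
-12.209069307657254
-12.078234880662812
-13.836724744783327
0.22836823932245004
```

```bash
python3 -m crank '[[[3,-5,4],[0,0,-0.09],1],[[7,-10,8],[0,0,-0.18],1],[[11,-15,10],[0,0,-0.27],1],[[15,-20,12],[0,0,-0.36],1],[[19,-25,12],[0,0,-0.45],1],[[22,-30,12],[0,0,-0.54],1],[[24,-35,12],[0,0,-0.63],1],[[25,-38,12],[0,0,-0.72],1],[[25,-38,12],[0,0,-0.72],1]]' 
python3 - <<'E'
from h import *
np.set_printoptions(precision=3,suppress=True)
s=state();print(s["joint_positions"],s["tool_pos"],R.from_quat(s["ee_rot"]).as_matrix(),s["time"])
c=calibration("wrist");print(c["extrinsics"][:3,3]-s["tool_pos"])
cv2.imwrite("pics/w1.png",camera("wrist")[:,:,::-1])
np.save("w1.npy",c["extrinsics"])
E
```

```text
time: 1.27
tool_pos: [0.4912, 0.2187, 0.3508]
ee_rot: [0.371, 0.601, -0.373, 0.602]
force: [-0.8, 0.9, -0.3]
grip_width: 0.0852
[-0.693  0.36   0.314  1.663 -0.117  1.139  0.116] [0.491 0.219 0.351] [[-0.     0.894  0.448]
 [-0.003  0.448 -0.894]
 [-1.    -0.002  0.002]] 1.275
[-0.037  0.075  0.142]
```

View pics/w1.png

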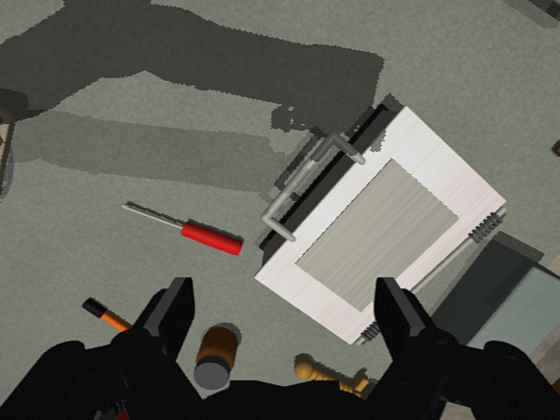

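The wrist picture shows the closed lid, with the bar running from about (335,134) to (266,218) and the red screwdriver clear to its left.

```bash
python3 - <<'E'
from h import *
np.set_printoptions(precision=4,suppress=True)
c=calibration("wrist");c["extrinsics"]=np.load("w1.npy")
a=onz("wrist",335,134,.112,c);b=onz("wrist",266,218,.112,c)
h1=onz("wrist",504,209,.112,c);h2=onz("wrist",362,341,.112,c)
print(a,b,(a+b)/2,np.linalg.norm(a-b),np.degrees(np.arctan2(-(a-b)[0],(a-b)[1])),h1,h2,(h1+h2)/2)
i=cv2.imread("pics/w1.png");cv2.imwrite("pics/w1z.png",cv2.resize(i[120:240,240:380],None,fx=5.5,fy=5,interpolation=cv2.INTER_CUBIC))
E
```

```text
[0.5216 0.2911 0.112 ] [0.4944 0.1606 0.112 ] [0.508  0.2259 0.112 ] 0.1332806549584731 -11.769929207609295 [0.7582 0.3064 0.112 ] [0.7046 0.0498 0.112 ] [0.7314 0.1781 0.112 ]
```

View pics/w1z.png

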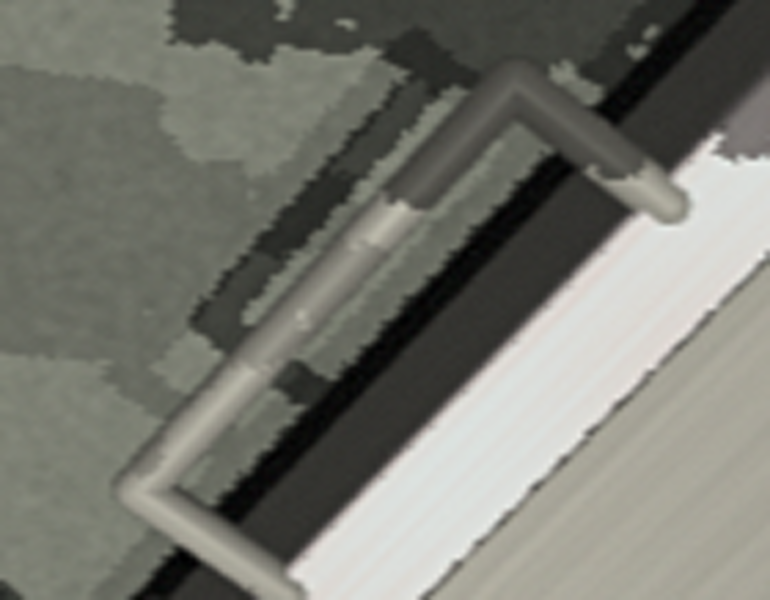

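```bash
python3 -m crank '[[[1,-5,0],[0,0,-0.1],1],[[1.5,-10,0],[0,0,-0.2],1],[[1.7,-15,0],[0,0,-0.3],1],[[1.7,-20,0],[0,0,-0.4],1],[[1.7,-25,0],[0,0,-0.5],1],[[1.7,-30,0],[0,0,-0.6],1],[[1.7,-35,0],[0,0,-0.7],1],[[1.7,-40,0],[0,0,-0.8],1],[[1.7,-45,0],[0,0,-0.9],1],[[1.7,-50,0],[0,0,-1.04],1],[[1.7,-53,0],[0,0,-1.04],1],[[1.7,-53,0],[0,0,-1.04],1]]' 
python3 - <<'E'
from h import *
np.set_printoptions(precision=3,suppress=True)
s=state();print(s["joint_positions"],s["tool_pos"],R.from_quat(s["ee_rot"]).as_matrix(),s["time"])
c=calibration("wrist");np.save("w2.npy",c["extrinsics"])
cv2.imwrite("pics/w2.png",camera("wrist")[:,:,::-1])
E
```

```text
time: 2.82
tool_pos: [0.5072, -0.309, 0.35]
ee_rot: [-0.62, -0.339, 0.621, -0.338]
force: [0.4, 0.7, 0.5]
grip_width: 0.0851
[ 0.097  0.507  0.66   1.521 -0.321  1.226  0.234] [ 0.507 -0.309  0.35 ] [[-0.002  0.841 -0.541]
 [ 0.    -0.541 -0.841]
 [-1.    -0.002  0.001]] 2.825
```

View pics/w2.png

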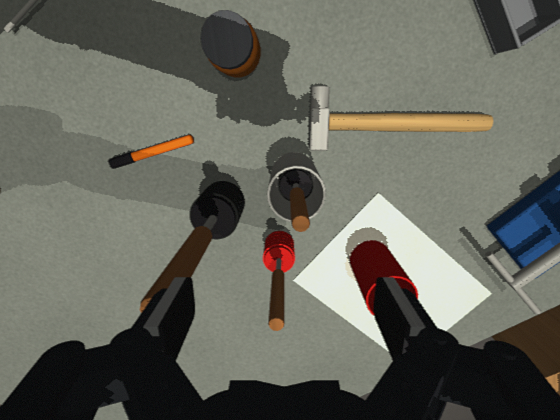

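The wrist picture shows the target handle top at about (301,224) inside the beaker rim, which is centred near (297,193). The big brush is to the left and the red one below.

```bash
python3 - <<'E'
from h import *
np.set_printoptions(precision=4,suppress=True)
c=calibration("wrist");c["extrinsics"]=np.load("w2.npy")
print(onz("wrist",301,224,.215,c),onz("wrist",297,192.5,.12,c),onz("wrist",298,183,.10,c))
c0=calibration("top"); print(tri(ray("wrist",301,224,c),ray("top",403.5,227.8)))
print(tri(ray("wrist",152,303,c),ray("top",400.6,268.5)))
i=cv2.imread("pics/w2.png");cv2.imwrite("pics/w2z.png",cv2.resize(i[150:250,230:360],None,fx=5.5,fy=5.5,interpolation=cv2.INTER_CUBIC))
E
```

```text
[ 0.5095 -0.3357  0.215 ] [ 0.5118 -0.3315  0.12  ] [ 0.5172 -0.3267  0.1   ]
(array([ 0.5066, -0.3408,  0.1985]), np.float64(0.001464921363394251))
(array([ 0.3866, -0.3086,  0.2807]), np.float64(0.00527876039233154))
```

View pics/w2z.png

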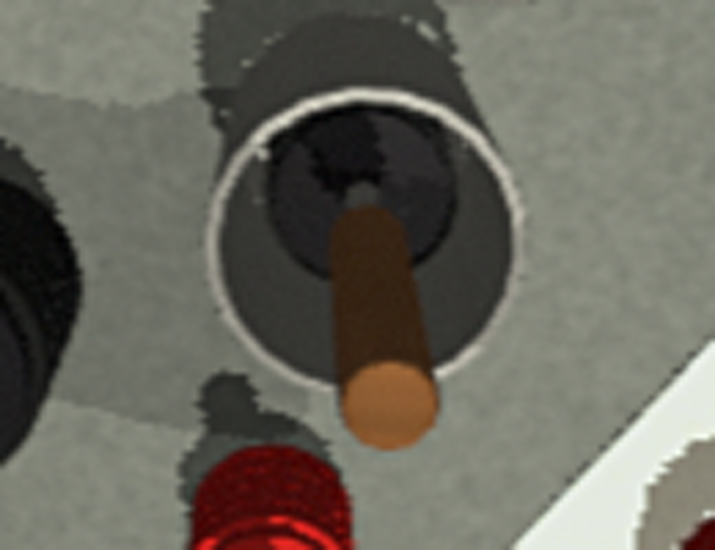

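```bash
python3 -m crank '[[[0.2,-2.5,0],[0,0,0],1],[[0.2,-2.5,-4],[0,0,0],1],[[0.2,-2.5,-8],[0,0,0],1],[[0.2,-2.5,-12],[0,0,0],1],[[0.2,-2.5,-15],[0,0,0],1],[[0.2,-2.5,-17],[0,0,0],1],[[0.2,-2.5,-18.2],[0,0,0],1],[[0.2,-2.5,-18.2],[0,0,0],1],[[0.2,-2.5,-18.2],[0,0,0],1]]' 
python3 - <<'E'
from h import *
s=state();print(s["force"],s["joint_positions"])
cv2.imwrite("pics/w3.png",camera("wrist")[:,:,::-1])
cv2.imwrite("pics/s3.png",cv2.resize(camera("scene")[150:290,100:280,::-1],None,fx=4,fy=4))
E
```

```text
time: 4.0
tool_pos: [0.5104, -0.332, 0.1688]
ee_rot: [0.62, 0.34, -0.62, 0.339]
force: [-0.6, -0.3, 0.8]
grip_width: 0.0856
[-0.56526819 -0.28207215  0.77124241] [ 0.20033823  0.70476876  0.55269849  1.70950022 -0.46511572  0.86286809
  0.38673458]
```

View pics/w3.png

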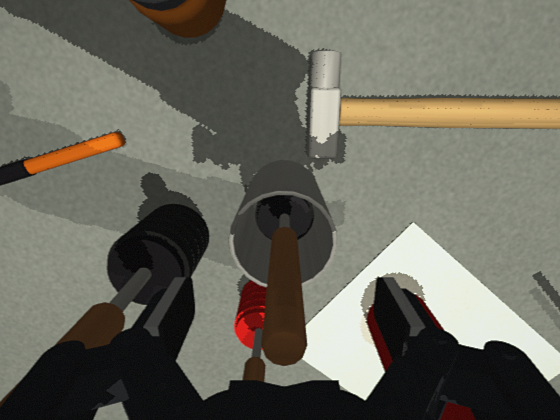

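View pics/s3.png

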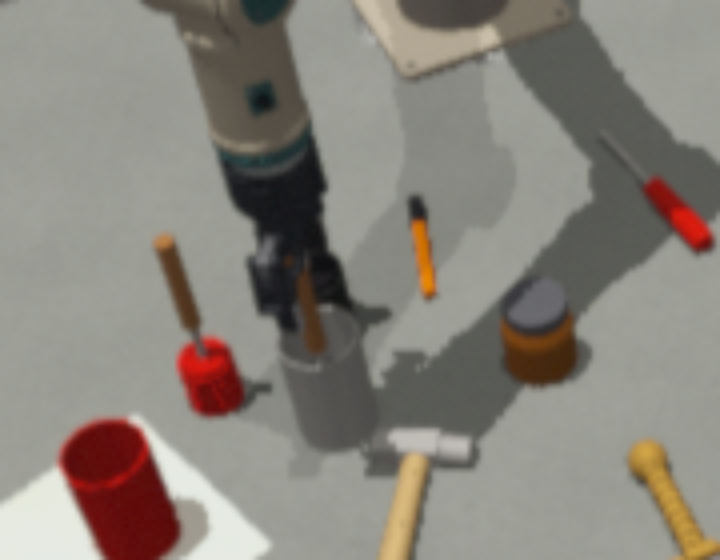

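The handle, with its top at (286,345), is centred between the open fingers, so I'll close.

```bash
python3 - <<'E'
from h import *
print(onz("wrist",286,343,.215),state()["tool_pos"])
E
python3 -m crank '[[[0,0,0],[0,0,0],0.5],[[0,0,0],[0,0,0],0],[[0,0,0],[0,0,0],0],[[0,0,0],[0,0,0],0],[[0,0,0],[0,0,0],0],[[0,0,0],[0,0,0],0],[[0,0,0],[0,0,0],0],[[0,0,0],[0,0,0],0]]' 40
python3 - <<'E'
from h import *
s=state();print(s["force"],s["ft_torque"])
cv2.imwrite("pics/w4.png",camera("wrist")[:,:,::-1])
E
```

```text
[ 0.51154224 -0.3330241   0.215     ] [ 0.51028962 -0.33232747  0.16887192]
time: 5.1
tool_pos: [0.5104, -0.3325, 0.169]
ee_rot: [0.62, 0.34, -0.62, 0.339]
force: [1.2, -0.0, 1.1]
grip_width: 0.0171
[ 1.23538738 -0.02729883  1.05185203] [-0.12940591 -0.02849343  0.04548202]
```

View pics/w4.png

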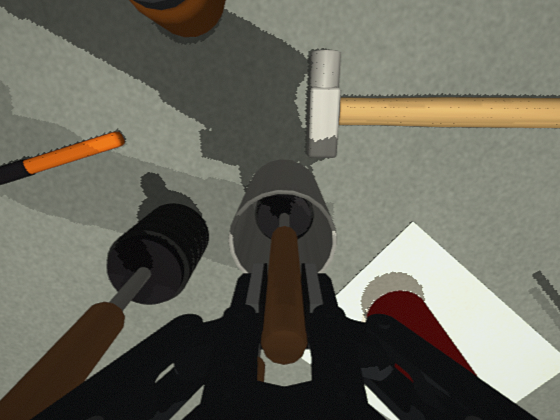

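```bash
python3 -m crank '[[[0,0,1],[0,0,0],0],[[0,0,2],[0,0,0],0],[[0,0,3],[0,0,0],0],[[0,0,4],[0,0,0],0],[[0,0,5],[0,0,0],0],[[0,0,5.7],[0,0,0],0],[[0,0,5.7],[0,0,0],0],[[0,0,5.7],[0,0,0],0]]'
python3 - <<'E'
from h import *
cv2.imwrite("pics/w5.png",camera("wrist")[:,:,::-1])
cv2.imwrite("pics/s5.png",cv2.resize(camera("scene")[150:290,100:280,::-1],None,fx=4,fy=4))
E
```

```text
time: 6.15
tool_pos: [0.5102, -0.3323, 0.2257]
ee_rot: [-0.62, -0.34, 0.62, -0.339]
force: [0.6, 0.4, -0.9]
grip_width: 0.017
```

View pics/w5.png

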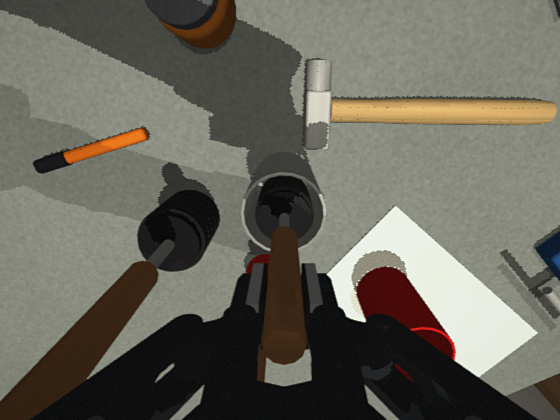

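View pics/s5.png

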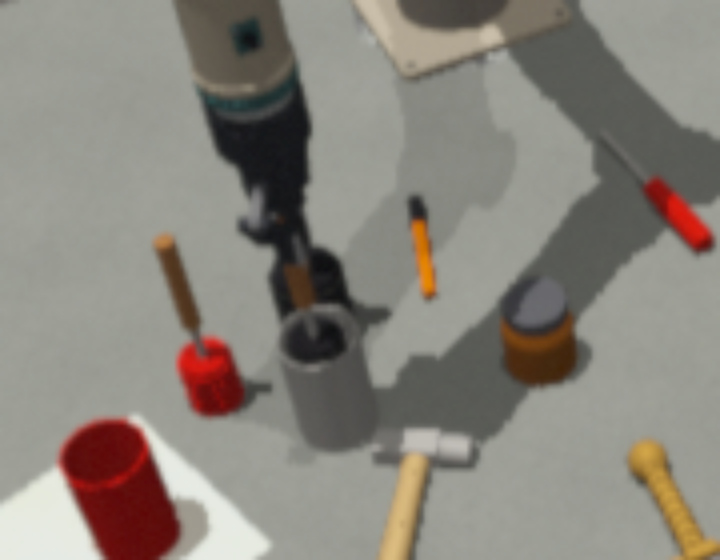

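The brush head is up near the rim and still inside, and the beaker hasn't moved. Next: down, up again, down.

```bash
python3 -m crank '[[[0,0,-1],[0,0,0],0],[[0,0,-2],[0,0,0],0],[[0,0,-3],[0,0,0],0],[[0,0,-4],[0,0,0],0],[[0,0,-5],[0,0,0],0],[[0,0,-5.6],[0,0,0],0],[[0,0,-5.6],[0,0,0],0],[[0,0,-5.6],[0,0,0],0]]'
python3 - <<'E'
from h import *
print(state()["force"])
cv2.imwrite("pics/w6.png",camera("wrist")[:,:,::-1])
E
python3 -m crank '[[[0,0,1],[0,0,0],0],[[0,0,2],[0,0,0],0],[[0,0,3],[0,0,0],0],[[0,0,4],[0,0,0],0],[[0,0,5],[0,0,0],0],[[0,0,5.6],[0,0,0],0],[[0,0,5.6],[0,0,0],0],[[0,0,5.6],[0,0,0],0]]'
python3 -m crank '[[[0,0,-1],[0,0,0],0],[[0,0,-2],[0,0,0],0],[[0,0,-3],[0,0,0],0],[[0,0,-4],[0,0,0],0],[[0,0,-5],[0,0,0],0],[[0,0,-5.6],[0,0,0],0],[[0,0,-5.6],[0,0,0],0],[[0,0,-5.6],[0,0,0],0]]'
python3 - <<'E'
from h import *
print(state()["force"])
cv2.imwrite("pics/w7.png",camera("wrist")[:,:,::-1])
a=cv2.imread("pics/w6.png");b=cv2.imread("pics/w7.png")
cv2.imwrite("pics/cmp7.png",cv2.resize(np.hstack([x[140:380,160:400] for x in(a,b)]),(800,400)))
E
```

```text
time: 7.25
tool_pos: [0.5102, -0.3323, 0.1695]
ee_rot: [-0.62, -0.34, 0.62, -0.339]
force: [0.4, -0.2, -0.9]
grip_width: 0.0171
[ 0.36108551 -0.17995034 -0.89236643]
time: 8.3
tool_pos: [0.51, -0.332, 0.2252]
ee_rot: [-0.62, -0.34, 0.62, -0.339]
force: [0.5, 0.4, -1.0]
grip_width: 0.0169
time: 9.3
tool_pos: [0.5101, -0.332, 0.1692]
ee_rot: [-0.62, -0.34, 0.62, -0.339]
force: [0.5, -0.2, -0.3]
grip_width: 0.0174
[ 0.47445775 -0.19272418 -0.25973206]
```

View pics/cmp7.png

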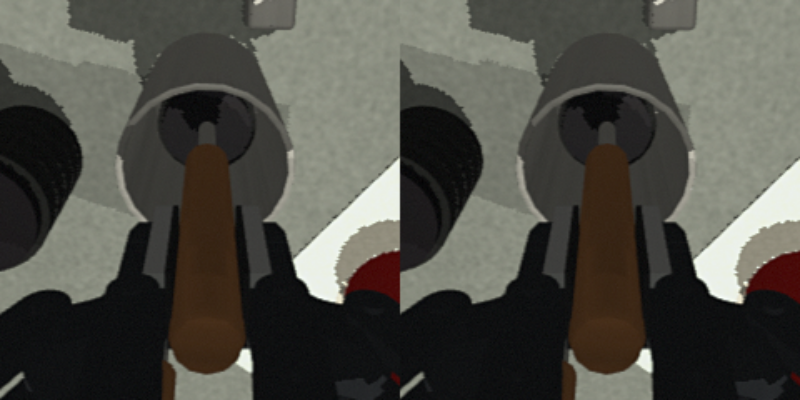

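Both strokes are done and the brush is at the bottom both times. I'll let go and back straight up.

```bash
python3 -m crank '[[[0,0,0],[0,0,0],0.3],[[0,0,0],[0,0,0],0.5],[[0,0,0],[0,0,0],0.8],[[0,0,0],[0,0,0],1],[[0,0,0],[0,0,0],1],[[0,0,0],[0,0,0],1],[[0,0,0],[0,0,0],1]]'
python3 - <<'E'
from h import *
cv2.imwrite("pics/w8.png",camera("wrist")[:,:,::-1])
E
```

```text
time: 10.22
tool_pos: [0.5101, -0.3319, 0.1692]
ee_rot: [-0.62, -0.34, 0.62, -0.339]
force: [-0.1, 0.1, 0.4]
grip_width: 0.0857
```

View pics/w8.png

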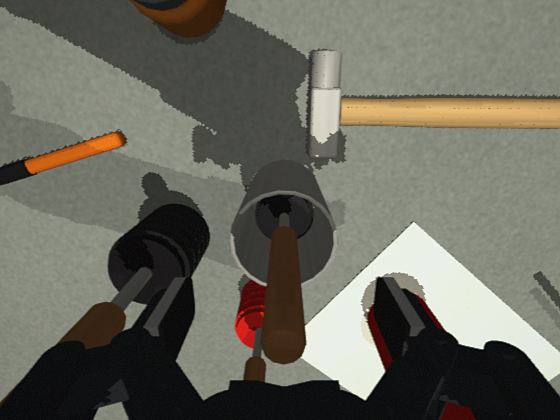

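The brush is free and standing, so I'll retract and travel to above the lid bar.

```bash
python3 -m crank '[[[0,0,3],[0,0,0],1],[[0,0,8],[0,0,0],1],[[0,0,13],[0,0,0],1],[[0,0,18],[0,0,0],1],[[0,4,18],[0,0,0.08],1],[[0,9,18],[0,0,0.2],0.35],[[0,14,18],[0,0,0.3],0.35],[[0,19,18],[0,0,0.36],0.35],[[0,24,18],[0,0,0.36],0.35],[[0,29,18],[0,0,0.36],0.35]]'
python3 -m crank '[[[0,5,-1],[0,0,0],0.35],[[0,10,-2],[0,0,0],0.35],[[0,15,-4],[0,0,0],0.35],[[0,20,-6],[0,0,0],0.35],[[0,24,-8],[0,0,0],0.35],[[0,26,-9],[0,0,0],0.35],[[0,26,-10],[0,0,0],0.35],[[0,26,-10],[0,0,0],0.35]]'
python3 - <<'E'
from h import *
np.set_printoptions(precision=4,suppress=True)
s=state();print(s["tool_pos"],s["joint_positions"],R.from_quat(s["ee_rot"]).as_matrix()[:,1])
c=calibration("wrist");np.save("w9.npy",c["extrinsics"])
cv2.imwrite("pics/w9.png",camera("wrist")[:,:,::-1])
cv2.imwrite("pics/s9.png",camera("scene")[:,:,::-1])
E
```

```text
time: 11.52
tool_pos: [0.5099, -0.0404, 0.3494]
ee_rot: [-0.549, -0.446, 0.55, -0.444]
force: [1.3, -0.3, -0.1]
grip_width: 0.0301
time: 12.52
tool_pos: [0.51, 0.2171, 0.2491]
ee_rot: [-0.55, -0.445, 0.551, -0.444]
force: [0.6, -0.5, 0.8]
grip_width: 0.0298
[0.51   0.2171 0.2491] [-0.7603  0.5067  0.4661  1.7737 -0.2764  0.9283 -0.3892] [ 0.9776 -0.2106 -0.0019]
```

View pics/w9.png

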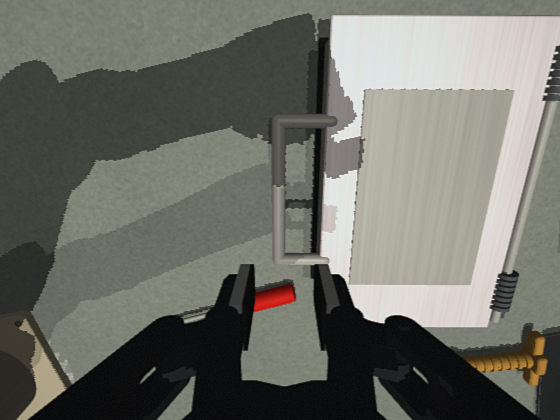

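View pics/s9.png

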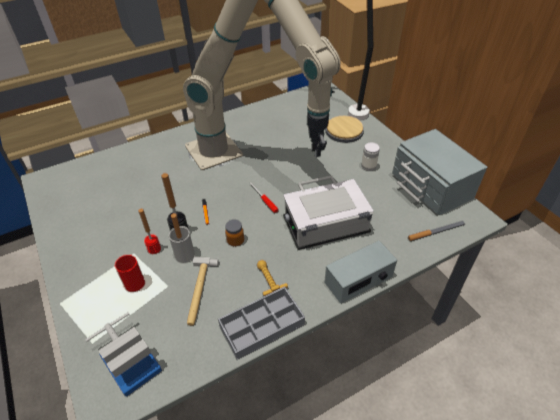

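The wrist view shows the bar exactly across the jaw direction, from (279,120) to (280,261). The brush still stands in the beaker at scene (178,235).

```bash
python3 - <<'E'
from h import *
np.set_printoptions(precision=4,suppress=True)
c=calibration("wrist");c["extrinsics"]=np.load("w9.npy")
a=onz("wrist",280,120,.112,c);b=onz("wrist",280,262,.112,c);m=(a+b)/2
t=np.array([.51,.2171,.2491]);X=np.array([.9776,-.2106,0]);Y=np.array([.2106,.9776,0])
print(a,b,m,np.linalg.norm(a-b),(m-t)@X,(m-t)@Y)
e=onz("wrist",321,200,.112,c); print("lid edge from bar",(e-m)@X)
i=cv2.imread("pics/w9.png")[150:230,250:360];cv2.imwrite("pics/w9z.png",cv2.resize(i,None,fx=7,fy=7))
E
```

```text
[0.5222 0.2881 0.112 ] [0.4934 0.157  0.112 ] [0.5078 0.2225 0.112 ] 0.13416087166841062 -0.0032757914190740434 0.004867955149657674
lid edge from bar 0.03767082538323566
```

View pics/w9z.png

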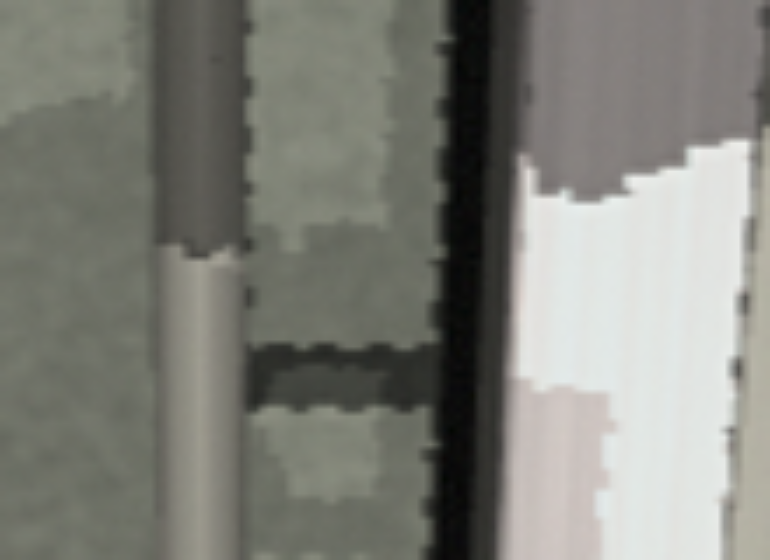

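```bash
python3 -m crank '[[[-0.2,0.6,-3],[0,0,0],0.35],[[-0.2,0.6,-7],[0,0,0],0.35],[[-0.2,0.6,-10],[0,0,0],0.35],[[-0.2,0.6,-12],[0,0,0],0.35],[[-0.2,0.6,-13.5],[0,0,0],0.35],[[-0.2,0.6,-14.5],[0,0,0],0.35],[[-0.2,0.6,-15.2],[0,0,0],0.35],[[-0.2,0.6,-15.2],[0,0,0],0.35],[[-0.2,0.6,-15.2],[0,0,0],0.35]]'
python3 - <<'E'
from h import *
cv2.imwrite("pics/w10.png",camera("wrist")[:,:,::-1])
E
```

```text
time: 13.75
tool_pos: [0.5089, 0.2235, 0.0985]
ee_rot: [0.551, 0.444, -0.55, 0.444]
force: [0.3, -0.3, -0.3]
grip_width: 0.0301
```

View pics/w10.png

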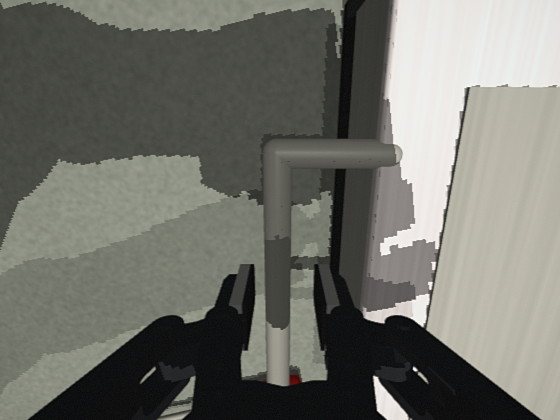

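The bar lies between the fingers and no contact force shows, so I'll close gently.

```bash
python3 -m crank '[[[-0.1,0,-0.1],[0,0,0],0.2],[[-0.1,0,-0.1],[0,0,0],0],[[-0.1,0,-0.1],[0,0,0],0],[[-0.1,0,-0.1],[0,0,0],0],[[-0.1,0,-0.1],[0,0,0],0]]' 30
python3 - <<'E'
from h import *
np.set_printoptions(precision=4,suppress=True)
t=state()["tool_pos"];print(t,state()["force"],state()["ft_torque"])
X=np.array([.978,-.2096,0])
for th in (.15,.3,.45,.6,.75,.78,.9,1.0):
    d=.226*((1-np.cos(th))*X+np.array([0,0,np.sin(th)]));print(th,d*100)
cv2.imwrite("pics/w11.png",camera("wrist")[:,:,::-1])
E
```

```text
time: 14.42
tool_pos: [0.506, 0.2242, 0.0975]
ee_rot: [-0.55, -0.446, 0.55, -0.443]
force: [-5.5, 2.1, 3.7]
grip_width: 0.0108
[0.506  0.2242 0.0975] [-5.4811  2.0875  3.662 ] [ 0.285   1.1205 -0.033 ]
0.15 [ 0.2482 -0.0532  3.3773]
0.3 [ 0.9872 -0.2116  6.6788]
0.45 [ 2.2004 -0.4716  9.8302]
0.6 [ 3.8606 -0.8274 12.7609]
0.75 [ 5.9304 -1.271  15.405 ]
0.78 [ 6.3896 -1.3694 15.8941]
0.9 [ 8.3635 -1.7924 17.7032]
1.0 [10.1606 -2.1776 19.0172]
```

View pics/w11.png

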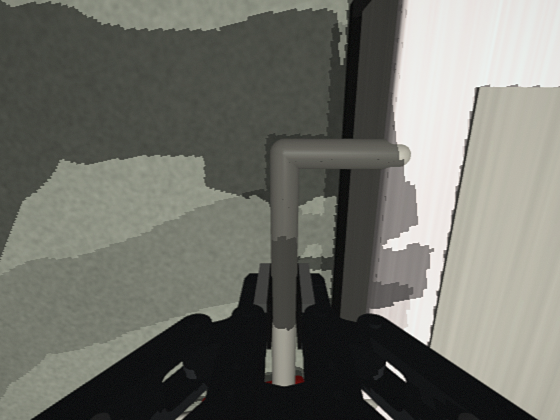

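The bar is pinched. I'll raise it along the arc to about 0.6 rad first, then check.

```bash
python3 -m crank '[[[0.1,0,1.6],[0,0,0],0],[[0.2,-0.1,3.4],[0,0,0],0],[[0.6,-0.1,5],[0,0,0],0],[[1,-0.2,6.7],[0,0,0],0],[[1.5,-0.3,8.3],[0,0,0],0],[[2.2,-0.5,9.8],[0,0,0],0],[[3,-0.6,11.3],[0,0,0],0],[[3.9,-0.8,12.8],[0,0,0],0],[[3.9,-0.8,12.8],[0,0,0],0],[[3.9,-0.8,12.8],[0,0,0],0]]'
python3 - <<'E'
from h import *
np.set_printoptions(precision=4,suppress=True)
s=state();print(s["tool_pos"],s["force"],s["ft_torque"])
cv2.imwrite("pics/w12.png",camera("wrist")[:,:,::-1])
cv2.imwrite("pics/s12.png",cv2.resize(camera("scene")[100:260,240:420,::-1],None,fx=3.5,fy=3.5))
E
```

```text
time: 15.72
tool_pos: [0.5421, 0.2163, 0.2251]
ee_rot: [-0.548, -0.447, 0.552, -0.442]
force: [-6.1, 0.3, 3.4]
grip_width: 0.0107
[0.5421 0.2163 0.2251] [-6.0685  0.2769  3.4088] [ 0.1419  1.6574 -0.0026]
```

View pics/w12.png

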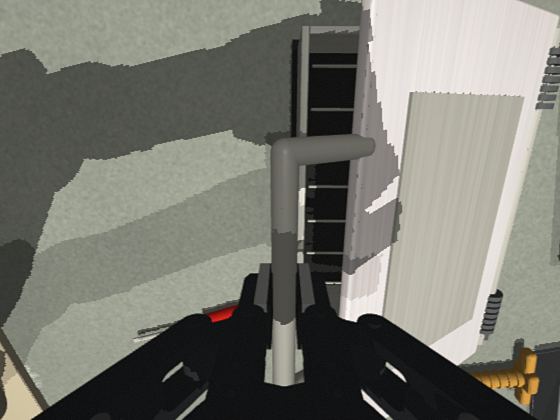

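View pics/s12.png

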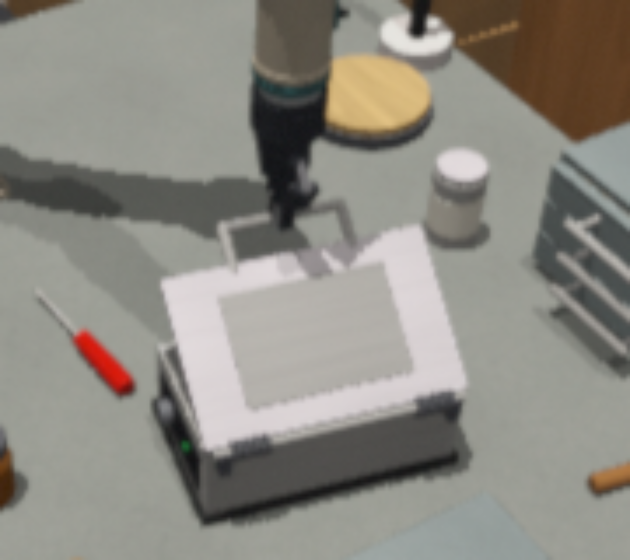

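```bash
python3 -m crank '[[[1,-0.2,1.4],[0,0,0],0],[[2.1,-0.4,2.6],[0,0,0],0],[[3.2,-0.7,3.8],[0,0,0],0],[[4.5,-1,4.9],[0,0,0],0],[[5.4,-1.2,5.6],[0,0,0],0],[[6.2,-1.3,6.2],[0,0,0],0],[[6.2,-1.3,6.2],[0,0,0],0],[[6.2,-1.3,6.2],[0,0,0],0]]'
python3 - <<'E'
from h import *
np.set_printoptions(precision=4,suppress=True)
s=state();t=s["tool_pos"];print(t,s["force"],s["ft_torque"])
d=t-[.506,.2242,.0975];X=np.array([.978,-.2096,0]);print(np.arctan2(d[2],.226-d@X),np.hypot(d[2],.226-d@X))
cv2.imwrite("pics/w13.png",camera("wrist")[:,:,::-1])
cv2.imwrite("pics/s13.png",cv2.resize(camera("scene")[100:260,240:420,::-1],None,fx=3.5,fy=3.5))
E
```

```text
time: 16.82
tool_pos: [0.6027, 0.203, 0.2885]
ee_rot: [-0.547, -0.448, 0.553, -0.441]
force: [-7.0, -0.3, 9.6]
grip_width: 0.0103
[0.6027 0.203  0.2885] [-6.9613 -0.3435  9.6365] [-0.1252  1.7019 -0.0164]
0.9840281063033286 0.22939796382749342
```

View pics/w13.png

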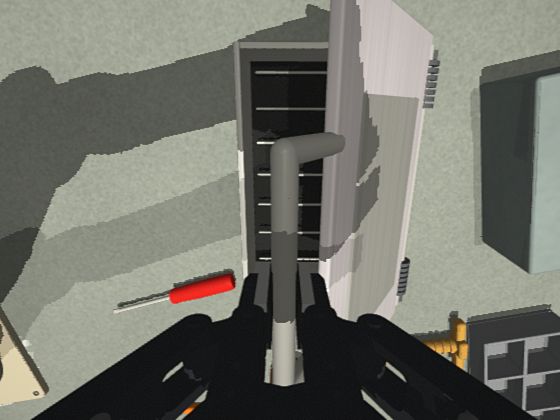

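View pics/s13.png

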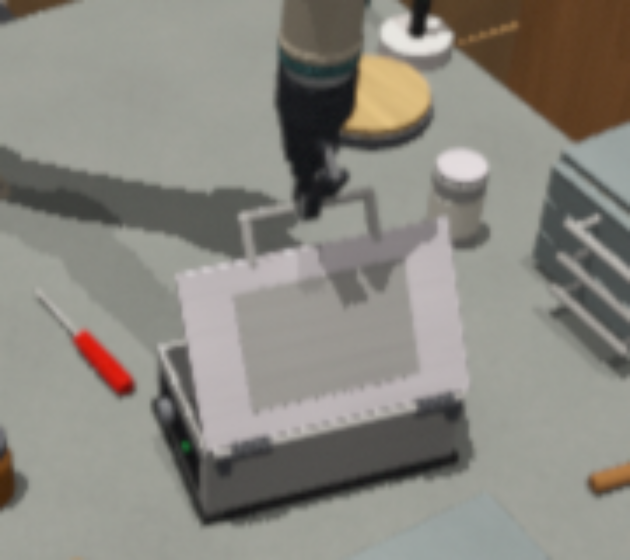

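```bash
python3 - <<'E'
from h import *
np.set_printoptions(precision=4,suppress=True)
# bar +y corner: scene and wrist
p,e=tri(ray("scene",240+372/3.5,100+192/3.5),ray("wrist",285,148)); print(p,e)
X=np.array([.978,-.2096,0]);H=np.array([.729,.177,.112])
d=p-H;print(np.arctan2(d[2],-d@X),np.hypot(d[2],d@X))
# scene -y corner and +y corner intersect plane of bar: solve theta for each end, bar ends at y'=+-65mm
Y=np.array([.2096,.978,0])
for th in(.9,.95,1.,1.05,1.1):
    print(th,[tuple((np.array(proj("scene",H+s*.065*Y+.226*(-np.cos(th)*X+np.array([0,0,np.sin(th)]))))-[240,100])*3.5) for s in(1,-1)], proj("wrist",H+.065*Y+.226*(-np.cos(th)*X+np.array([0,0,np.sin(th)]))))
E
```

```text
[0.6192 0.2699 0.298 ] 0.003995041287011436
0.9722710293955639 0.22508864700397926
0.9 [(np.float64(361.2180993602266), np.float64(190.76726063187735)), (np.float64(238.39679525405958), np.float64(216.93643028959764))] (np.float64(256.5321025848724), np.float64(147.87162911897548))
0.95 [(np.float64(365.3690004394285), np.float64(190.8893663523599)), (np.float64(241.73683937673457), np.float64(217.24827366615483))] (np.float64(276.4290743403573), np.float64(149.93747314071692))
1.0 [(np.float64(369.66749575078285), np.float64(191.57963749227486)), (np.float64(245.22436514037153), np.float64(218.13873133867176))] (np.float64(299.16002841760496), np.float64(152.05633779645058))
1.05 [(np.float64(374.10481303621657), np.float64(192.8482196594109)), (np.float64(248.85288125134784), np.float64(219.6178221354919))] (np.float64(324.8448725475622), np.float64(154.20760873723881))
1.1 [(np.float64(378.6713498148158), np.float64(194.70373074741758)), (np.float64(252.61514600507857), np.float64(221.69399283253432))] (np.float64(353.5456572122947), np.float64(156.36513498451706))
```

```bash
python3 -m crank '[[[-0.6,0.1,-0.3],[0,0,0],0],[[-1.2,0.3,-0.8],[0,0,0],0],[[-1.9,0.4,-1.4],[0,0,0],0],[[-2.5,0.5,-2],[0,0,0],0],[[-3.1,0.7,-2.5],[0,0,0],0],[[-3.5,0.8,-3],[0,0,0],0],[[-3.5,0.8,-3],[0,0,0],0],[[-3.5,0.8,-3],[0,0,0],0],[[-3.5,0.8,-3],[0,0,0],0]]'
python3 - <<'E'
from h import *
np.set_printoptions(precision=4,suppress=True)
s=state();t=s["tool_pos"];print(t,s["force"],s["ft_torque"])
d=t-[.506,.2242,.0975];X=np.array([.978,-.2096,0]);print(np.arctan2(d[2],.226-d@X),np.hypot(d[2],.226-d@X))
cv2.imwrite("pics/w14.png",camera("wrist")[:,:,::-1])
cv2.imwrite("pics/s14full.png",camera("scene")[:,:,::-1])
i=cv2.imread("pics/s14full.png")
cv2.imwrite("pics/s14.png",cv2.resize(i[100:260,240:420],None,fx=3.5,fy=3.5))
Y=np.array([.2096,.978,0]);H=np.array([.729,.177,.112])
for th in(.65,.7,.75,.8,.85):
    P=[H+q*.065*Y+.226*(-np.cos(th)*X+np.array([0,0,np.sin(th)])) for q in(1,-1)]
    print(th,[((np.array(proj("scene",p))-[240,100])*3.5).round(1) for p in P],np.round(proj("wrist",P[0]),1))
E
```

```text
time: 18.05
tool_pos: [0.5672, 0.2107, 0.2586]
ee_rot: [-0.547, -0.448, 0.553, -0.441]
force: [-1.6, -0.7, 1.2]
grip_width: 0.0108
[0.5672 0.2107 0.2586] [-1.5801 -0.6921  1.1732] [-0.2857  0.3493 -0.0452]
0.7783092372478351 0.22939924813743584
0.65 [array([342.9, 198.2]), array([224.1, 223.6])] [251.8 145.4]
0.7 [array([346.2, 195.7]), array([226.6, 221.2])] [265.5 147.8]
0.75 [array([349.7, 193.7]), array([229.3, 219.4])] [281.9 150.3]
0.8 [array([353.4, 192.2]), array([232.2, 218. ])] [301.5 153.1]
0.85 [array([357.2, 191.2]), array([235.2, 217.2])] [324.6 156.1]
```

View pics/w14.png

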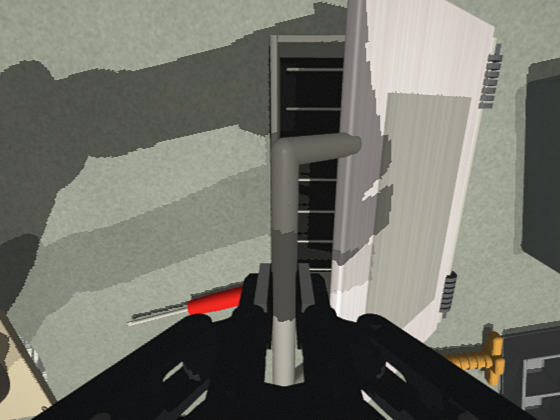

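View pics/s14.png

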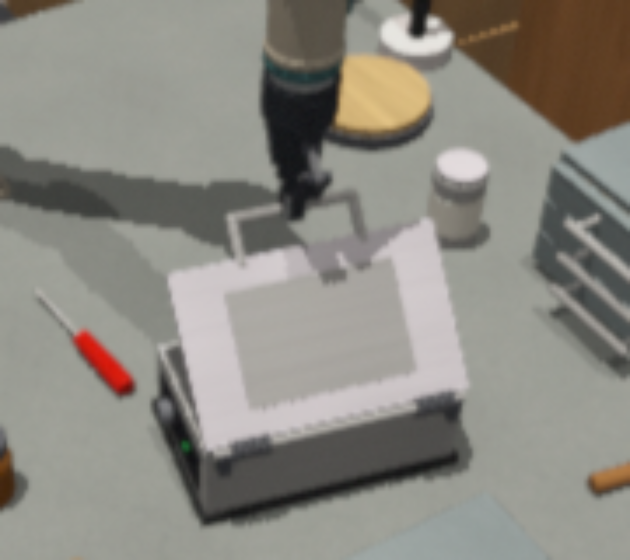

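View pics/s14full.png

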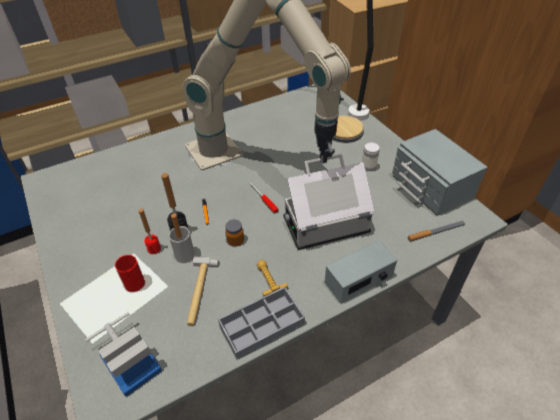

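The bar corners in the scene crop, (356,193) and (230,217), match a lid angle of about 0.78. The brush stands in the beaker at (178,235) and nothing else has moved. I'll settle for a few rows and hand in.

```bash
python3 -m crank '[[[0,0,0],[0,0,0],0],[[0,0,0],[0,0,0],0],[[0,0,0],[0,0,0],0],[[0,0,0],[0,0,0],0]]'
python3 - <<'E'
from h import *
s=state();print(s["tool_pos"],s["qvel"].round(4),s["grip_width"])
print(hand_in())
E
```

```text
time: 18.65
tool_pos: [0.5672, 0.2107, 0.2586]
ee_rot: [-0.547, -0.448, 0.553, -0.441]
force: [-1.3, -0.8, 1.2]
grip_width: 0.0109
[0.56717532 0.21072884 0.25858744] [-0.0007  0.0008  0.0015  0.0008  0.0009  0.0008 -0.0019] 0.0109074825984027
the job is handed in; nothing more can be done
None
```

I scrubbed the beaker with two brush strokes and left the lid held just below its balance point. The job is handed in at 18.65 s; no verdict was reported.

- **Brush:** I gripped the wooden handle and drew the head up about 57 mm and then 56 mm, each time back to the bottom. I checked the head's position by picture at the top of the first stroke, where it was near the rim and still inside. At the top of the second I relied on the arm's position only. I then let go, and the brush was standing in the beaker in the last pictures.
- **Lid:** I pinched the bar and raised it to about 0.98 rad (camera estimate about 0.97 to 1.0), then eased it back. It is held still at about 0.78 rad by arm position. The camera estimate is about 0.76 to 0.80.
- **Surroundings:** In the last scene picture the beaker and everything else on the bench were where they started.

**Disagreements:**
- The camera views differed by up to 5 mm on positions.
- The bar's swing radius came out at 229 mm instead of 226.
- The fingers pushed on the bar with about 12 N at the top of the lift, down to about 2 N at the end.

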